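Clamp a frame corner square, then hold it up as a V

TASK

Press the aluminium frame corner home in its checking jig by swinging the hold-down clamp over onto it until its rubber foot bears on the lying leg, then swing the clamp back past upright and let it go, leaving it open. Draw the corner straight up out of the nest by its upright leg, tilt it until it stands like a V (mitred corner lowest, both legs rising at about 45 degrees) and finish still holding it like that, still, with its lowest point at least 120 mm above the bench. Leave the other things on the jig and bench where they lie.

Things in the scene. Friction and masses are not known exactly. Their poses are not given: they have to be found in the camera images.
- jig: Checking jig fixed to the bench: plywood plate 270 (x) x 200 (y) x 12 mm, origin centre of its underside; x along the lying leg, away from the upright leg; z up. Nest along y = 0: aluminium bars 14 mm high above the plate beside the lying leg, and three walls 45 mm high round the upright leg's foot (at x = -70 mm, y = 0), open to +x. Play 1.25 mm a side: draw straight up 50 mm before turning.
- corner_post (a point): Loose L-shaped aluminium frame corner, about 130 g: centre (half-way up) of its upright leg, 22 x 22 mm, 130 mm tall, foot on the plate at the start (top 142 mm above bench). z up this leg, away from the mitre; x along the other leg, away from the mitre (the jig's x at the start); y across. The lying leg, 22 x 22 mm, ends 149 mm along x from here. In the V, x and z both point up at 45 degrees.
- corner_heel (a point): Outer point of the mitre of the same corner, in the middle of its width: 11 mm along -x and 65 mm along -z from corner_post. The lowest point of the V. Same axes as corner_post.
- clamp (a joint): Angle of the hold-down clamp's arm (rad): 0 = arm level, its rubber foot just touching the lying leg; 1.57 = upright; 2.1 = stop, leaning back off the part. Left alone below about 1.0 it drops onto the part by its own weight; near or past upright it stays, or leans on to the stop.
- clamp_grip (a point): Middle of the black cross-grip at the free end of the clamp's arm: cylinder 28 mm long, 20 mm in diameter, axis along the jig's x (as the hinge), so fingers closing on its two flat ends let it turn between them along the arc. 150 mm from the hinge; the steel arm is 14 mm wide and 16 mm thick, the rubber foot 75 mm from the hinge.
- clamp_hinge (a point): Centre of the clamp's hinge, fixed to the jig, 64 mm above the bench, at x = 25, y = 75 mm in the jig's frame; axis along the jig's x. At joint value q the grip lies 150 mm x (-cos q along the jig's y, sin q up) from here: open it stands up leaning to the jig's +y; shut it is at the -y side, 64 mm above the bench.
- corner: The same loose frame corner; its origin is the foot of the upright leg, 65 mm along -z from corner_post; same axes.
- key_a: Bystander, to be left alone: steel right-angle corner key, 34 x 34 mm, 12 mm high, lying on the jig's plate beside the upright leg.
- key_b: Bystander, to be left alone: the same kind of steel corner key, lying on the jig's plate near its far end.
- sample: Bystander, to be left alone: small aluminium corner sample lying flat on the bench, legs 85 mm, 22 mm high (not the one to handle).
- offcut: Bystander, to be left alone: straight flat aluminium offcut lying on the bench, 160 x 30 x 20 mm.
- tape: Bystander, to be left alone: yellow tape measure, 68 x 36 x 64 mm high.
- spray: Bystander, to be left alone: clear bottle with a blue cap, 64 mm in diameter, 170 mm high.
- driver: Bystander, to be left alone: screwdriver lying on the bench.
- sucker: Bystander, to be left alone: orange one-cup glass lifter standing on its rubber cup, 84 mm in diameter, 67 mm high.
Things that resemble listed ones, but are neither listed nor needed, are in the scene too. What is shaped like the corner but pink, red or yellow is not meant.

How it is judged:
On the way, in this order (a step that is already met when the one before it is completed fails the run):
1. the clamp is down with its foot on the seated corner (value of joint clamp below 0.04 rad and distance of corner_heel from where it was at the start of the episode below 0.01 m and angle between corner_post's own z axis and vertical below 0.1 rad), for 0.2 s.
2. the clamp is swung back past upright, the corner still seated (value of joint clamp above 1.62 rad and distance of corner_heel from where it was at the start of the episode below 0.01 m and angle between corner_post's own z axis and vertical below 0.1 rad), for 0.2 s.
3. the corner is drawn up out of the nest (height (world z) of corner_heel above 0.065 m and contact force between corner and the fingers above 0.5 N), for 0.1 s.
At the end, for the whole second after the job is handed in: The robot still holds the corner between its fingers, still (below 50 mm/s), its mitre point more than 115 mm above the bench, both legs rising at 45 degrees within 15 degrees, touching nothing of the jig; the clamp stands open past upright (above 1.6 rad) and the robot is clear of it and the jig (height (world z) of corner_heel above 0.115 m and angle between corner_post's own x axis and vertical between 0.515 and 1.055 rad and angle between corner_post's own z axis and vertical between 0.515 and 1.055 rad and contact force between corner and the fingers above 0.5 N and contact force between corner and jig below 0.1 N and linear speed of corner below 0.05 m/s and value of joint clamp above 1.6 rad and contact force between jig and the arm below 0.5 N and contact force between jig and the fingers below 0.5 N); the arm keeps its last pose, push and grip.
It fails at once if a bystander was moved more than 30 mm (distance of any of key_a, key_b, sample, offcut, tape, spray, driver, sucker from where it was at the start of the episode above 0.03 m).
It also fails if it takes over 56 s, if anything falls off the work surface, if the arm or the gripper's body presses on something with over 40 N, if the wrist force passes 120 N, or if a joint passes its speed limit or range.

ROBOT

A 7-joint arm with a two-finger parallel gripper is mounted at the origin on the work surface. World frame = base frame: x ahead of the robot, y to its left, z up, the work surface at z = 0. Lengths are in m, angles in rad, forces in N, time in s.
With the tool pointing down it reaches from about 0.4 to 0.75 m from the base axis. Payload 19.5 kg.
Tool frame: the origin (TCP) lies on the centre line of the jaws, within the pads' length; the fingertips stand 19 mm ahead of it and the grasp point (between the pads) is the TCP (r.tips_ahead is the distance from the TCP to the fingertips, in m); z points along the fingers, y is the line along which they close (so a half turn about z gives the same grasp; the last joint's range is limited). The gripper opens to 85 mm and grips with 20 to 120 N. Pads are 22 mm wide; open, the fingers measure 114 mm over their backs; the gripper's body (76 mm by 85 mm) begins 54 mm behind the grasp point. The pads swing forward as they close: fully open they stand 13 mm farther back than shut.
Start: joints at [1.212, 0.707, -0.028, 1.485, 0.022, 0.951, -0.075], TCP at [0.179, -0.546, 0.25] pointing down, gripper open.
Joint ranges: [-2.71, 2.71], [-0.32, 2.16], [-1.57, 1.52], [0, 2.45], [-1.46, 4.6], [0, 2.02], [-2.83, 2.83]. Speed limits (rad/s): [1.89, 1.89, 2.57, 2.57, 3.01, 3.01, 3.01].

INTERFACE

Orientations are given as [roll, pitch, yaw] about the fixed x, y, z axes, in that order (R = Rz(yaw) Ry(pitch) Rx(roll)).
In Python, from bench import monitor, cams, workorder, r gives the robot as it stands.
- The arm moves only by the tool step_arm, never from a script. Its arguments are lists of equal length, an entry for each row: "travel": the shift along the tool's x, y, z in mm, a list of three; "angular": the turn, a rotation vector about the tool's x, y, z in rad, a list of three. A call has 1 to 20 rows; each row shifts and turns the commanded pose from where the row before left it, along the tool's axes as they then stand; what a row does not reach is not made up. A row lasts 1/10 s, in which the tool goes at most 50 mm and 8.59 degrees, less where a joint would pass 70% of its speed; a pose out of reach is approached as far as the arm can. A call with a gripper value outside its range is refused whole. "jaw" is the finger opening in mm, from 0 to 85.4, set as the call begins (left out, the last holds). The fingers move at their own pace and stop on an object; "squeeze" is the grip in N (left out, the last holds). Time passes only in rows, so rows that do not move let the fingers close. It gives the time, the measured TCP pose, the force, the opening and the grip force at its end, in the units of the state.
- monitor.observe(): the state, without advancing time (a new reading comes with each control period).
- cams.camera(name): name is "side" or "top" or "wrist"; returns a dict with "image" (384x512x3 uint8, red, green, blue), "range_z" (384x512 float32, m along the optical axis (not along the pixel's ray), 0 where there is no reading), "K" (3x3 intrinsics, pixels), "camera_from_world" (4x4, takes a point from world to camera coordinates); the wrist camera has in their place "T_tool_cam" (4x4, takes a point from camera to tool coordinates, whose origin is the TCP and whose axes are the flange's). Camera axes: x right, y up, looking along -z (the intrinsics and any distortion apply to the point x, -y, -z); pixel columns grow to the right and rows downward; lengths in m; the calibration is good to about 2 mm. A picture is of the moment at which its call begins: read the wrist's pose just before it.
- workorder.job_done(): hands the job in; it is judged then, once.
The state is a dict: "t": time; "qpos": joint angles; "qvel": joint speeds; "effort": joint torques, N m; "ee_pos": TCP position; "orientation": TCP orientation; "ft_force": force on the tool from outside, world axes, zero at the start; "ft_torque": the same for the moment, N m; "gripper_width": finger opening in m; "finger_force": force on a finger pad.
Only numpy, scipy, OpenCV 4.12 (cv2) and the standard library are available. Lean on these libraries where they do the work, as an engineer would, in place of code of your own. Each camera call takes 0.05 s, during which the arm holds its last target. There are 200 camera calls.

## Working session

There is one attempt and no reset: what is moved stays moved. The work goes in short steps, Python scripts to look and compute and a tool call to move; the robot and the scene stay as the last step left them, time stands still between calls to the robot, and variables do not carry over. Pictures are saved under pics/ and viewed, at most 10 in all, crops included, and the job is handed in when it is done.

Besides the shell and the picture viewer there is one more tool, called after ">>>" as name(argument=value, ...) on one line, values as JSON. step_arm: Moves the arm, as the interface text tells. Its arguments: {"type":"object","properties":{"travel":{"type":"array","items":{"type":"array","items":{"type":"number"}}},"angular":{"type":"array","items":{"type":"array","items":{"type":"number"}}},"jaw":{"type":"number"},"squeeze":{"type":"number"}},"required":["travel","angular"]}

```bash
mkdir -p pics; ls
cat > h.py <<'E'
import numpy as np, cv2
from bench import monitor, cams, workorder, r
def cap(n):
    c=cams.camera(n); return c
def world(c,us,vs,ds=None):
    K=c["K"]; T=np.linalg.inv(c["camera_from_world"])
    us=np.asarray(us,float);vs=np.asarray(vs,float)
    d=c["range_z"][vs.astype(int),us.astype(int)] if ds is None else ds
    p=np.stack([(us-K[0,2])/K[0,0]*d,-(vs-K[1,2])/K[1,1]*d,-d,np.ones_like(d)],-1)
    return (p@T.T)[...,:3]
E
python3 - <<'E'
from h import *
import pickle
s=monitor.observe();print(s)
C={}
for n in("top","side"):
    C[n]=cap(n); cv2.imwrite(f"pics/{n}0.png",cv2.resize(C[n]["image"][...,::-1],(768,576)))
    print(n,C[n]["K"],C[n]["camera_from_world"], [k for k in C[n]])
pickle.dump(C,open("c0.pkl","wb"))
E
```

```text
pics
{'t': 0.0, 'qpos': array([ 1.21228691,  0.70709705, -0.02761629,  1.48499931,  0.02190983,
        0.95090434, -0.07550395]), 'qvel': array([ 2.66319540e-04,  3.03588292e-05,  1.27290245e-03, -7.67727585e-05,
        4.15895702e-04,  1.08878439e-03,  1.21118612e-03]), 'effort': array([ 7.88431880e-04, -8.83211517e+01,  1.23559132e+00, -2.36166358e+01,
        1.70659041e-02,  6.67835775e-03, -1.86257631e-05]), 'ee_pos': array([ 0.17907554, -0.54614305,  0.24983078]), 'orientation': array([-3.14048216e+00, -3.66287770e-05,  3.16752604e-01]), 'ft_force': array([-0.22573375, -0.87291858, -0.81146901]), 'ft_torque': array([0.01166543, 0.01296146, 0.00634109]), 'finger_force': 0.0, 'gripper_width': 0.08559924634288658}
top [[354.28847867   0.         255.40312604]
 [  0.         354.28847867 193.95476538]
 [  0.           0.           1.        ]] [[-0.01917922 -0.99959485 -0.02103095  0.00886636]
 [ 0.98272983 -0.02271945  0.18364612 -0.45971097]
 [-0.18404953 -0.01714555  0.98276742 -0.9243933 ]
 [ 0.          0.          0.          1.        ]] ['image', 'range_z', 'K', 'camera_from_world']
side [[392.41892377   0.         256.23941474]
 [  0.         392.41892377 193.33650821]
 [  0.           0.           1.        ]] [[-0.751354   -0.65963566 -0.01865351  0.3300701 ]
 [ 0.49636202 -0.58355333  0.64272098 -0.29468135]
 [-0.434847    0.47365209  0.76587322 -0.96212008]
 [ 0.          0.          0.          1.        ]] ['image', 'range_z', 'K', 'camera_from_world']
```

View pics/top0.png

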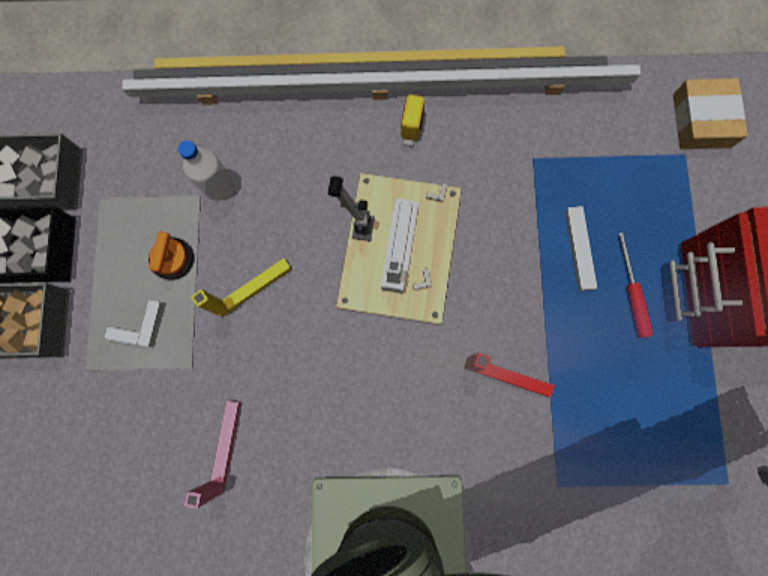

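View pics/side0.png

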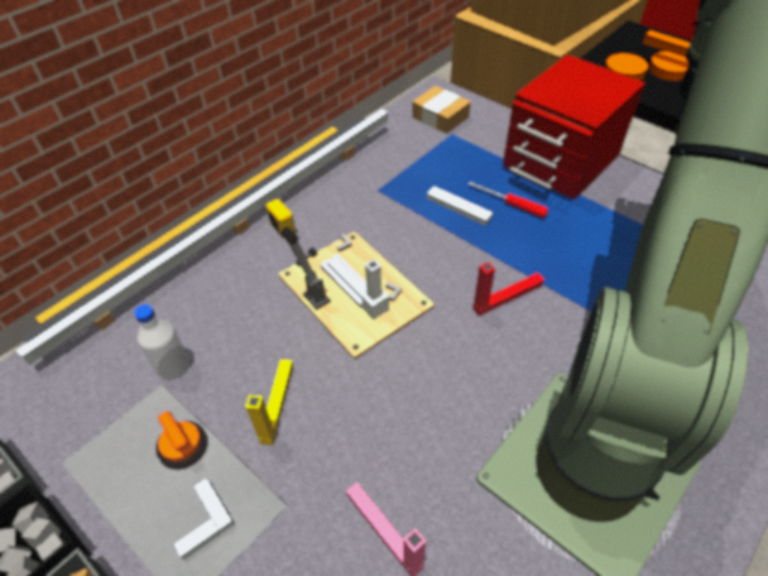

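The top view (768×576) shows the aluminium corner in the jig, with its upright top at (395,268) and lying leg to (403,205). The clamp grip is at (336,187). Lookalikes in the same view:
- yellow corner (205,298)
- red corner (482,360)
- pink corner (193,498)
- white flat sample (135,330)

I choose the bare aluminium one in the jig.

```bash
cat > m.py <<'E'
from h import *
import pickle
C=pickle.load(open("c0.pkl","rb")); c=C["top"]
im=c["image"]; hsv=cv2.cvtColor(im,cv2.COLOR_RGB2HSV)
v,u=np.mgrid[0:384,0:512]
P=world(c,u.ravel(),v.ravel()).reshape(384,512,3)
roi=np.zeros((384,512),bool); roi[110:220,215:315]=1
wood=roi&(hsv[...,0]>12)&(hsv[...,0]<32)&(hsv[...,1]>50)&(abs(P[...,2]-.012)<.012)
w=P[wood]; print("wood z",np.median(w[:,2]),len(w))
(cx,cy),sz,a=cv2.minAreaRect((w[:,:2]*1000).astype(np.float32)); print("rect",cx,cy,sz,a)
print(cv2.boxPoints(((cx,cy),sz,a)))
for n in C:
    c=C[n]
    P=world(c,u.ravel(),v.ravel()).reshape(384,512,3)
    near=(np.hypot(P[...,0]-cx/1000,P[...,1]-cy/1000)<.2)
    q=P[near&(abs(P[...,2]-.142)<.006)]; print(n,"z142",len(q),q.mean(0),q.min(0),q.max(0))
    q=P[near&(P[...,2]>.16)]; print(n,"z>160",len(q),q.mean(0),q.min(0),q.max(0))
    q=P[near&(abs(P[...,2]-.034)<.004)]; print(n,"z34",len(q),q.mean(0),cv2.minAreaRect((q[:,:2]*1000).astype(np.float32)))
c=C["top"];i=cv2.resize(im[105:225,205:325,::-1],(600,600),interpolation=cv2.INTER_CUBIC)
j=cv2.resize(C["side"]["image"][120:250,170:300,::-1],(600,600),interpolation=cv2.INTER_CUBIC)
cv2.imwrite("pics/crop.png",cv2.resize(np.hstack([i,j]),(800,400)))
E
python3 m.py
```

```text
wood z 0.013018598956376692 4147
rect 553.0551147460938 -32.44670867919922 (201.544921875, 270.80096435546875) 79.50896453857422
[[ 401.56927  -106.88065 ]
 [ 667.8433   -156.18854 ]
 [ 704.54095    41.987236]
 [ 438.2669     91.29512 ]]
top z142 128 [0.52070598 0.00182185 0.14299732] [ 0.47280185 -0.0322349   0.1360435 ] [0.59741739 0.06689814 0.14789238]
top z>160 172 [0.59387813 0.06388517 0.20476323] [0.58213191 0.04913145 0.16001019] [0.6106856  0.07854507 0.22322134]
top z34 332 [ 0.57021745 -0.03429557  0.03458108] ((556.2627563476562, -2.3049392700195312), (102.77964782714844, 177.08103942871094), 79.92422485351562)
side z142 112 [0.52897508 0.0113507  0.1413927 ] [ 0.46969291 -0.03163973  0.13606902] [0.59783595 0.06815072 0.14794018]
side z>160 145 [0.58965038 0.06857246 0.20023325] [0.57736518 0.05408129 0.16023602] [0.60965357 0.08038198 0.22163099]
side z34 249 [ 0.55922093 -0.02651729  0.03341694] ((548.3060302734375, 4.144451141357422), (101.50867462158203, 172.27061462402344), 83.20142364501953)
```

View pics/crop.png

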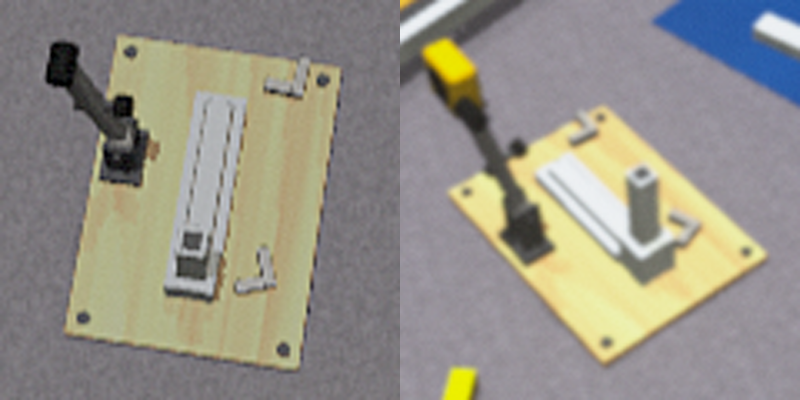

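The crop confirms the bare aluminium corner in the nest, with its post top at about (190,240) in the left half. The clamp is open, black grip at (62,65). key_a is at (257,270) and key_b at (290,80).

```bash
cat >> h.py <<'E'
J0=np.array([.553,-.0324]); JY=-.183
def tojig(P,J0=J0,a=JY):
    d=P[...,:2]-J0; c,s=np.cos(a),np.sin(a)
    return np.stack([c*d[...,0]+s*d[...,1],-s*d[...,0]+c*d[...,1],P[...,2]],-1)
def cloud(c):
    v,u=np.mgrid[0:384,0:512]
    return world(c,u.ravel(),v.ravel()).reshape(384,512,3)
E
python3 - <<'E'
from h import *
import pickle
np.set_printoptions(precision=4,suppress=True)
C=pickle.load(open("c0.pkl","rb"))
for n in C:
    G=tojig(cloud(C[n]))
    def st(nm,m): q=G[m]; print(n,nm,len(q),np.median(q,0),np.percentile(q,3,0),np.percentile(q,97,0))
    x,y,z=G[...,0],G[...,1],G[...,2]
    st("grip",(abs(x-.025)<.03)&(y>.05)&(y<.17)&(z>.198))
    st("armlow",(abs(x-.025)<.03)&(y>.05)&(y<.17)&(z>.1)&(z<.19))
    st("post",(abs(x+.07)<.03)&(abs(y)<.03)&(z>.135)&(z<.15))
    st("lie",(x>0)&(x<.12)&(abs(y)<.02)&(z>.028)&(z<.04))
    st("keya",(x>-.1)&(x<-.03)&(y<-.03)&(y>-.09)&(z>.018)&(z<.04))
E
```

```text
top grip 119 [0.0229 0.1053 0.219 ] [0.0112 0.0969 0.203 ] [0.0374 0.1153 0.222 ]
top armlow 173 [0.0207 0.0853 0.149 ] [0.0172 0.0619 0.1039] [0.0302 0.1028 0.1865]
top post 84 [-0.0699 -0.0007  0.1433] [-0.0804 -0.0112  0.1388] [-0.0596  0.0094  0.1456]
top lie 274 [0.0412 0.     0.0344] [ 0.0022 -0.0173  0.0282] [0.0852 0.017  0.038 ]
top keya 80 [-0.0655 -0.0573  0.0246] [-0.0755 -0.0685  0.0195] [-0.04   -0.0395  0.0281]
side grip 88 [0.0167 0.1088 0.2167] [0.0077 0.0992 0.2037] [0.0339 0.1169 0.2209]
side armlow 181 [0.0164 0.0919 0.1445] [0.0139 0.0655 0.1058] [0.026  0.1065 0.1859]
side post 63 [-0.0742  0.0013  0.1407] [-0.084  -0.0108  0.136 ] [-0.061   0.0111  0.1441]
side lie 146 [0.0381 0.0013 0.0329] [ 0.0019 -0.0103  0.0286] [0.0731 0.011  0.0364]
side keya 60 [-0.0677 -0.056   0.0233] [-0.0803 -0.066   0.0189] [-0.0426 -0.0386  0.0258]
```

>>> step_arm(travel=[[0,0,-25],[0,0,-25],[0,0,-25],[0,0,0],[0,0,0],[0,0,0],[0,0,0],[0,0,0]], angular=[[0,0,-0.13],[0,0,-0.13],[0,0,-0.13],[0,0,-0.14],[0,0,-0.14],[0,0,-0.14],[0,0,-0.13],[0,0,-0.13]], jaw=85, squeeze=20)

```text
t: 0.9
ee_pos: [0.1791, -0.5463, 0.325]
orientation: [-3.141, -0.001, 1.392]
ft_force: [-0.5, -0.1, 0.5]
gripper_width: 0.085
finger_force: 0.0
```

>>> step_arm(travel=[[34,15,0],[34,15,0],[34,15,0],[34,15,0],[34,15,0],[34,15,0],[34,15,0],[34,15,0],[34,15,0],[34,15,0],[34,15,0],[34,15,0],[34,15,0],[34,15,0],[34,15,0],[34,15,0],[34,15,0],[34,15,0],[34,15,0],[34,15,0]], angular=[[0,0,0],[0,0,0],[0,0,0],[0,0,0],[0,0,0],[0,0,0],[0,0,0],[0,0,0],[0,0,0],[0,0,0],[0,0,0],[0,0,0],[0,0,0],[0,0,0],[0,0,0],[0,0,0],[0,0,0],[0,0,0],[0,0,0],[0,0,0]])

```text
t: 2.9
ee_pos: [0.599, 0.0685, 0.325]
orientation: [-3.141, 0.0, 1.387]
ft_force: [-0.3, 0.1, 0.3]
gripper_width: 0.0849
finger_force: 0.0
```

```bash
cat >> h.py <<'E'
from scipy.spatial.transform import Rotation as Ro
np.set_printoptions(precision=4,suppress=True)
def wcloud():
    s=monitor.observe(); c=cams.camera("wrist"); K=c["K"]; T=c["T_tool_cam"]
    v,u=np.mgrid[0:384,0:512]; d=c["range_z"]
    p=np.stack([(u-K[0,2])/K[0,0]*d,-(v-K[1,2])/K[1,1]*d,-d],-1)
    t=p@T[:3,:3].T+T[:3,3]
    R=Ro.from_euler("xyz",s["orientation"]).as_matrix()
    return s,c,t@R.T+s["ee_pos"]
E
python3 - <<'E'
from h import *
s,c,P=wcloud(); print(s["ee_pos"],s["orientation"],s["qpos"],c["T_tool_cam"])
G=tojig(P); x,y,z=G[...,0],G[...,1],G[...,2]; d=c["range_z"]>0
def st(nm,m): q=G[m&d]; print(nm,len(q),np.median(q,0),np.percentile(q,2,0),np.percentile(q,98,0)) if len(q) else print(nm,0)
st("grip",(abs(x-.025)<.04)&(y>.05)&(y<.17)&(z>.198)&(z<.25))
st("post",(abs(x+.07)<.03)&(abs(y)<.03)&(z>.135)&(z<.15))
st("lie",(x>0)&(x<.12)&(abs(y)<.02)&(z>.028)&(z<.04))
cv2.imwrite("pics/w1.png",c["image"][...,::-1])
E
```

```text
[0.599  0.0685 0.325 ] [-3.1411  0.0003  1.3867] [-0.0199  0.6975 -0.3253  1.2324  0.2184  1.246  -0.5279] [[-0.0002  0.9465  0.3228  0.0836]
 [ 1.      0.0005 -0.0009 -0.0004]
 [-0.001   0.3228 -0.9465 -0.1235]
 [ 0.      0.      0.      1.    ]]
grip 1028 [0.0244 0.1103 0.2186] [0.0113 0.0978 0.2094] [0.0381 0.1171 0.2209]
post 341 [-0.0655  0.0018  0.1418] [-0.0737 -0.011   0.1356] [-0.0586  0.011   0.1434]
lie 958 [0.04   0.0019 0.0339] [ 0.0022 -0.0099  0.0294] [0.0778 0.0112 0.0355]
```

View pics/w1.png

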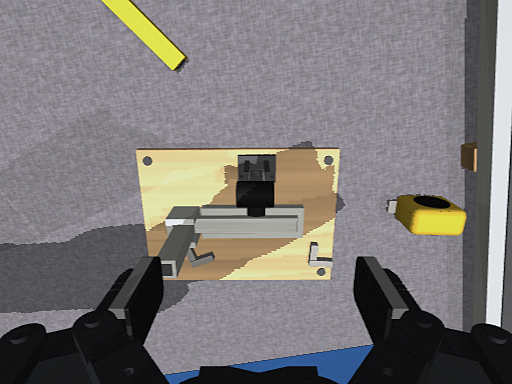

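The wrist view has the grip centred between the fingers at (256,193), the post at lower left (175,265) and the tape at right (430,215). The grip is 2 mm off along tool y, so I descend and close on it.

>>> step_arm(travel=[[0,-2,14],[0,0,20],[0,0,20],[0,0,20],[0,0,20],[0,0,20],[0,0,0]], angular=[[0,0,0],[0,0,0],[0,0,0],[0,0,0],[0,0,0],[0,0,0],[0,0,0]])

```text
t: 3.65
ee_pos: [0.5955, 0.0674, 0.2091]
orientation: [-3.138, 0.001, 1.387]
ft_force: [-0.1, 1.1, 0.8]
gripper_width: 0.0848
finger_force: 0.0
```

>>> step_arm(travel=[[0,0,0],[0,0,0],[0,0,0],[0,0,0],[0,0,0],[0,0,0],[0,0,0],[0,0,0]], angular=[[0,0,0],[0,0,0],[0,0,0],[0,0,0],[0,0,0],[0,0,0],[0,0,0],[0,0,0]], jaw=20, squeeze=25)

```text
t: 4.45
ee_pos: [0.5966, 0.0679, 0.2119]
orientation: [3.141, -0.001, 1.387]
ft_force: [-2.5, 0.2, 6.4]
gripper_width: 0.0274
finger_force: 27.5
```

Run:
```python
from h import *
q=np.linspace(1.789,-0.02,31); y=-150*np.cos(q); z=150*np.sin(q)
print(np.round(np.stack([np.diff(y),-np.diff(z)],1),1).tolist())
```

```text
[[-8.9, -1.7], [-9.0, -1.2], [-9.0, -0.6], [-9.0, -0.1], [-9.0, 0.5], [-9.0, 1.0], [-8.9, 1.6], [-8.8, 2.1], [-8.7, 2.6], [-8.5, 3.1], [-8.3, 3.6], [-8.0, 4.1], [-7.8, 4.6], [-7.5, 5.1], [-7.2, 5.5], [-6.8, 5.9], [-6.4, 6.3], [-6.1, 6.7], [-5.6, 7.1], [-5.2, 7.4], [-4.7, 7.7], [-4.3, 8.0], [-3.8, 8.2], [-3.3, 8.4], [-2.8, 8.6], [-2.2, 8.8], [-1.7, 8.9], [-1.2, 9.0], [-0.6, 9.0], [-0.1, 9.0]]
```

>>> step_arm(travel=[[-8.9,0,-1.7],[-9,0,-1.2],[-9,0,-0.6],[-9,0,-0.1],[-9,0,0.5],[-9,0,1],[-8.9,0,1.6],[-8.8,0,2.1],[-8.7,0,2.6],[-8.5,0,3.1],[-8.3,0,3.6],[-8,0,4.1],[-7.8,0,4.6],[-7.5,0,5.1],[-7.2,0,5.5]], angular=[[0,0,0],[0,0,0],[0,0,0],[0,0,0],[0,0,0],[0,0,0],[0,0,0],[0,0,0],[0,0,0],[0,0,0],[0,0,0],[0,0,0],[0,0,0],[0,0,0],[0,0,0]])

```text
t: 5.95
ee_pos: [0.5734, -0.0588, 0.1809]
orientation: [3.141, 0.0, 1.386]
ft_force: [6.3, -0.9, 2.1]
gripper_width: 0.0271
finger_force: 28.3
```

>>> step_arm(travel=[[-6.8,0,5.9],[-6.4,0,6.3],[-6.1,0,6.7],[-5.6,0,7.1],[-5.2,0,7.4],[-4.7,0,7.7],[-4.3,0,8],[-3.8,0,8.2],[-3.3,0,8.4],[-2.8,0,8.6],[-2.2,0,8.8],[-1.7,0,8.9]], angular=[[0,0,0],[0,0,0],[0,0,0],[0,0,0],[0,0,0],[0,0,0],[0,0,0],[0,0,0],[0,0,0],[0,0,0],[0,0,0],[0,0,0]])

```text
t: 7.15
ee_pos: [0.5638, -0.1112, 0.0888]
orientation: [3.14, 0.001, 1.386]
ft_force: [6.7, -5.8, 3.0]
gripper_width: 0.0278
finger_force: 31.7
```

>>> step_arm(travel=[[-1.2,0,9],[-0.6,0,9],[0,0,4],[0,0,2],[0,0,1],[0,0,0],[0,0,0]], angular=[[0,0,0],[0,0,0],[0,0,0],[0,0,0],[0,0,0],[0,0,0],[0,0,0]])

```text
t: 7.85
ee_pos: [0.5635, -0.1131, 0.064]
orientation: [3.14, 0.001, 1.386]
ft_force: [7.3, -8.7, 1.1]
gripper_width: 0.028
finger_force: 32.3
```

>>> step_arm(travel=[[0,0,1],[0,0,1],[0,0,1],[0,0,0],[0,0,0]], angular=[[0,0,0],[0,0,0],[0,0,0],[0,0,0],[0,0,0]])

```text
t: 8.35
ee_pos: [0.5635, -0.1131, 0.061]
orientation: [3.14, 0.001, 1.386]
ft_force: [7.9, -6.8, 0.5]
gripper_width: 0.0277
finger_force: 32.3
```

>>> step_arm(travel=[[0,0,1],[0,0,1],[0,0,1],[0,0,0],[0,0,0]], angular=[[0,0,0],[0,0,0],[0,0,0],[0,0,0],[0,0,0]])

```text
t: 8.85
ee_pos: [0.5636, -0.1131, 0.0591]
orientation: [3.14, 0.001, 1.386]
ft_force: [0.6, -6.6, 23.1]
gripper_width: 0.0276
finger_force: 35.1
```

Run:
```python
from h import *
c=cap("side"); 
cv2.imwrite("pics/s2.png",cv2.resize(c["image"][100:280,150:350,::-1],(667,600),interpolation=cv2.INTER_CUBIC))
G=tojig(cloud(c)); x,y,z=G[...,0],G[...,1],G[...,2]
m=(abs(x-.022)<.012)&(y>-.06)&(y<.07)&(z>.045)&(z<.11)
for a in np.arange(-.06,.07,.02):
    q=z[m&(abs(y-a)<.01)]
    if len(q): print(a,len(q),np.percentile(q,[10,50,90]))
```

```text
-0.06 16 [0.0614 0.0685 0.0724]
-0.039999999999999994 36 [0.0596 0.0688 0.0712]
-0.01999999999999999 38 [0.0609 0.0696 0.0726]
1.3877787807814457e-17 53 [0.0474 0.069  0.0759]
0.020000000000000018 40 [0.0601 0.0694 0.0725]
0.04000000000000002 40 [0.0602 0.0689 0.0721]
0.060000000000000026 35 [0.0636 0.0712 0.0739]
```

View pics/s2.png

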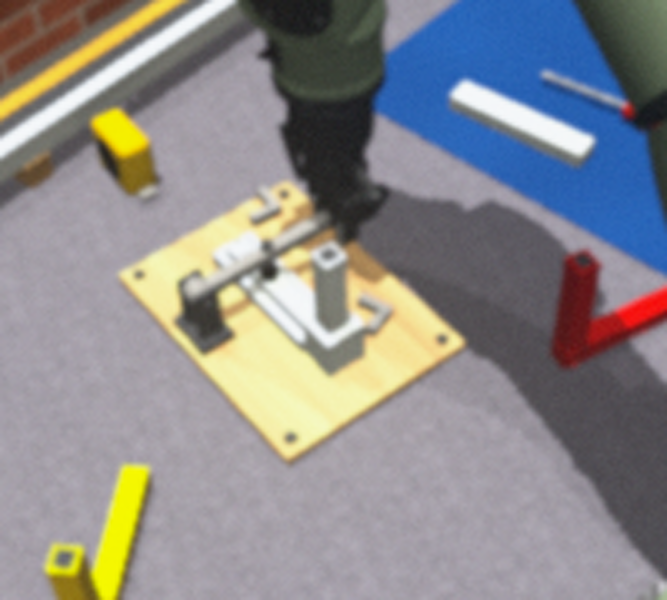

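The view shows the clamp arm level, its foot on the lying leg at (265,265), with 23 N of reaction. It is down. I hold briefly, then swing back along the reverse arc.

>>> step_arm(travel=[[0,0,0],[0,0,0],[0,0,-2],[0,0,-2],[0.1,0,-9],[0.6,0,-9],[1.2,0,-9],[1.7,0,-8.9],[2.2,0,-8.8],[2.8,0,-8.6],[3.3,0,-8.4],[3.8,0,-8.2],[4.3,0,-8],[4.7,0,-7.7],[5.2,0,-7.4],[5.6,0,-7.1],[6.1,0,-6.7],[6.4,0,-6.3],[6.8,0,-5.9]], angular=[[0,0,0],[0,0,0],[0,0,0],[0,0,0],[0,0,0],[0,0,0],[0,0,0],[0,0,0],[0,0,0],[0,0,0],[0,0,0],[0,0,0],[0,0,0],[0,0,0],[0,0,0],[0,0,0],[0,0,0],[0,0,0],[0,0,0]])

```text
t: 10.8
ee_pos: [0.5735, -0.0582, 0.1809]
orientation: [3.141, 0.0, 1.387]
ft_force: [8.0, -1.4, -6.9]
gripper_width: 0.0275
finger_force: 27.6
```

>>> step_arm(travel=[[7.2,0,-5.5],[7.5,0,-5.1],[7.8,0,-4.6],[8,0,-4.1],[8.3,0,-3.6],[8.5,0,-3.1],[8.7,0,-2.6],[8.8,0,-2.1],[8.9,0,-1.6],[9,0,-1],[9,0,-0.5],[9,0,0.1],[9,0,0.6],[9,0,1.2],[8.9,0,1.7],[8.7,0,2.2],[0,0,0],[0,0,0],[0,0,0]], angular=[[0,0,0],[0,0,0],[0,0,0],[0,0,0],[0,0,0],[0,0,0],[0,0,0],[0,0,0],[0,0,0],[0,0,0],[0,0,0],[0,0,0],[0,0,0],[0,0,0],[0,0,0],[0,0,0],[0,0,0],[0,0,0],[0,0,0]])

```text
t: 12.7
ee_pos: [0.5981, 0.0767, 0.2091]
orientation: [-3.141, -0.001, 1.387]
ft_force: [1.7, 2.1, 0.9]
gripper_width: 0.0276
finger_force: 28.1
```

>>> step_arm(travel=[[0,0,0],[0,0,0],[0,0,0],[0,0,0],[0,0,0],[0,0,0],[0,0,-20],[0,0,-20],[0,0,-20],[0,0,-20],[0,0,-20],[0,0,-20],[0,0,0]], angular=[[0,0,0],[0,0,0],[0,0,0],[0,0,0],[0,0,0],[0,0,0],[0,0,0],[0,0,0],[0,0,0],[0,0,0],[0,0,0],[0,0,0],[0,0,0]], jaw=85)

```text
t: 14.0
ee_pos: [0.5987, 0.0765, 0.3314]
orientation: [3.138, -0.001, 1.387]
ft_force: [-0.0, 1.2, 0.0]
gripper_width: 0.0851
finger_force: 0.0
```

>>> step_arm(travel=[[0,0,0],[0,0,0],[0,0,0],[0,0,0],[0,0,0],[0,0,0],[0,0,0],[0,0,0],[0,0,0],[0,0,0],[0,0,0],[0,0,0],[0,0,0]], angular=[[0,0,0.13],[0,0,0.13],[0,0,0.13],[0,0,0.13],[0,0,0.13],[0,0,0.13],[0,0,0.13],[0,0,0.13],[0,0,0.13],[0,0,0.13],[0,0,0.13],[0,0,0.14],[0,0,0]])

```text
t: 15.3
ee_pos: [0.598, 0.0764, 0.3287]
orientation: [3.141, 0.001, -0.186]
ft_force: [-0.5, 0.6, -0.5]
gripper_width: 0.085
finger_force: 0.0
```

Run:
```python
from h import *
s,c,P=wcloud(); print(s["ee_pos"],s["orientation"],s["qpos"])
d0=c["range_z"]>0
def st(nm,G,m): q=G[m]; print(nm,len(q),np.median(q,0),np.percentile(q,2,0),np.percentile(q,98,0)) if len(q) else print(nm,0)
for n,G,d in (("w",tojig(P),d0),("top",tojig(cloud(cap("top"))),1>0),("side",tojig(cloud(cap("side"))),1>0)):
    x,y,z=G[...,0],G[...,1],G[...,2]
    st(n+"grip",G,(abs(x-.025)<.04)&(y>.05)&(y<.2)&(z>.185)&(z<.23)&d)
    st(n+"post",G,(abs(x+.07)<.03)&(abs(y)<.03)&(z>.135)&(z<.15)&d)
    st(n+"lie",G,(x>0)&(x<.12)&(abs(y)<.02)&(z>.028)&(z<.04)&d)
```

```text
[0.598  0.0764 0.3287] [ 3.1412  0.0005 -0.1858] [-0.2305  0.6876  0.1111  1.2331 -0.0747  1.2254 -1.8756]
wgrip 1115 [0.027  0.1134 0.2164] [0.0115 0.1009 0.1896] [0.0385 0.1232 0.2192]
wpost 317 [-0.0641  0.0002  0.1416] [-0.0739 -0.0108  0.136 ] [-0.0587  0.0104  0.1434]
wlie 1209 [0.0416 0.0003 0.0338] [ 0.0016 -0.0108  0.0291] [0.078  0.0106 0.0355]
topgrip 0
toppost 84 [-0.0706 -0.0009  0.1428] [-0.0806 -0.0112  0.1356] [-0.0592  0.0097  0.146 ]
toplie 273 [ 0.04   -0.0004  0.0344] [ 0.001  -0.0176  0.0281] [0.084  0.0182 0.0389]
sidegrip 104 [0.0159 0.1159 0.2131] [0.007  0.105  0.1859] [0.0362 0.1239 0.2186]
sidepost 62 [-0.0742  0.001   0.141 ] [-0.0839 -0.011   0.1353] [-0.0621  0.0118  0.1447]
sidelie 146 [0.0399 0.0017 0.0331] [ 0.0018 -0.0099  0.0283] [0.075  0.0118 0.037 ]
```

>>> step_arm(travel=[[-19,23,0],[-19,23,0],[-19,23,0],[-19,23,0],[-18,23,0],[0,0,30],[0,0,30],[0,0,30],[0,0,0],[0,0,0]], angular=[[0,0,0],[0,0,0],[0,0,0],[0,0,0],[0,0,0],[0,0,0],[0,0,0],[0,0,0],[0,0,0],[0,0,0]])

```text
t: 16.45
ee_pos: [0.4849, -0.0197, 0.2398]
orientation: [-3.141, 0.0, -0.182]
ft_force: [0.9, 0.8, 0.1]
gripper_width: 0.0851
finger_force: 0.0
```

Run:
```python
from h import *
s,c,P=wcloud(); print(s["ee_pos"],s["orientation"],tojig(s["ee_pos"]))
G=tojig(P); x,y,z=G[...,0],G[...,1],G[...,2]
q=G[(abs(x+.07)<.03)&(abs(y)<.03)&(z>.13)&(z<.15)]; print(len(q)); print(np.median(q,0),np.percentile(q,2,0),np.percentile(q,98,0))
```

```text
[ 0.4849 -0.0197  0.2398] [-3.1415  0.0001 -0.1816] [-0.0692  0.0001  0.2398]
1043
[-0.0679 -0.0009  0.1418] [-0.08   -0.0113  0.1319] [-0.0592  0.0097  0.1434]
```

>>> step_arm(travel=[[0,0.5,24],[0,0,20],[0,0,20],[0,0,20],[0,0,20],[0,0,20],[0,0,0]], angular=[[0,0,0],[0,0,0],[0,0,0],[0,0,0],[0,0,0],[0,0,0],[0,0,0]])

```text
t: 17.2
ee_pos: [0.4847, -0.0201, 0.1147]
orientation: [-3.142, 0.001, -0.182]
ft_force: [0.4, 0.0, 0.2]
gripper_width: 0.0853
finger_force: 0.0
```

>>> step_arm(travel=[[0,0,0],[0,0,0],[0,0,0],[0,0,0],[0,0,0],[0,0,0],[0,0,0],[0,0,0]], angular=[[0,0,0],[0,0,0],[0,0,0],[0,0,0],[0,0,0],[0,0,0],[0,0,0],[0,0,0]], jaw=10, squeeze=70)

```text
t: 18.0
ee_pos: [0.4849, -0.0202, 0.1157]
orientation: [-3.141, -0.001, -0.183]
ft_force: [-1.1, -0.0, 11.3]
gripper_width: 0.0214
finger_force: 68.3
```

>>> step_arm(travel=[[0,0,-4],[0,0,-5],[0,0,-5],[0,0,-5],[0,0,-5],[0,0,-5],[0,0,0]], angular=[[0,0,0],[0,0,0],[0,0,0],[0,0,0],[0,0,0],[0,0,0],[0,0,0]])

```text
t: 18.7
ee_pos: [0.4849, -0.0201, 0.1447]
orientation: [-3.141, -0.001, -0.183]
ft_force: [0.2, -0.2, -1.2]
gripper_width: 0.021
finger_force: 68.4
```

>>> step_arm(travel=[[0,0,-8],[0,0,-10],[0,0,-10],[0,0,-10],[0,0,-10],[0,0,-10],[0,0,-10],[0,0,-10],[0,0,-10],[0,0,-10],[0,0,0]], angular=[[0,0,0],[0,0,0],[0,0,0],[0,0,0],[0,0,0],[0,0,0],[0,0,0],[0,0,0],[0,0,0],[0,0,0],[0,0,0]])

```text
t: 19.8
ee_pos: [0.485, -0.0202, 0.2433]
orientation: [-3.141, -0.002, -0.183]
ft_force: [0.1, 0.1, -2.1]
gripper_width: 0.0215
finger_force: 68.4
```

>>> step_arm(travel=[[0,0,-10],[0,0,-10],[0,0,0],[0,0,0],[0,0,0],[0,0,0],[0,0,0],[0,0,0],[0,0,0],[0,0,0],[0,0,0],[0,0,0],[0,0,0],[0,0,0],[0,0,0]], angular=[[0,0,0],[0,0,0],[0,0.08,0],[0,0.08,0],[0,0.08,0],[0,0.08,0],[0,0.08,0],[0,0.08,0],[0,0.08,0],[0,0.08,0],[0,0.08,0],[0,0.065,0],[0,0,0],[0,0,0],[0,0,0]])

```text
t: 21.3
ee_pos: [0.518, -0.0113, 0.3463]
orientation: [3.118, -0.665, -0.182]
ft_force: [0.5, -0.2, -1.6]
gripper_width: 0.0213
finger_force: 69.8
```

Run:
```python
from h import *
s=monitor.observe(); print(s["ee_pos"],s["orientation"],s["qpos"],np.abs(s["qvel"]).max(),s["ft_force"])
R=Ro.from_euler("xyz",s["orientation"]).as_matrix(); print(R)
for n in("side","top"):
    c=cap(n); G=tojig(cloud(c)); x,y,z=G[...,0],G[...,1],G[...,2]
    if n=="side": cv2.imwrite("pics/s3.png",cv2.resize(c["image"][60:280,140:380,::-1],(655,600),interpolation=cv2.INTER_CUBIC))
    q=G[(abs(x-.025)<.04)&(y>.06)&(y<.2)&(z>.185)&(z<.23)]; print("grip",len(q),np.median(q,0) if len(q) else 0)
    q=G[(x>-.03)&(x<.2)&(abs(y)<.016)&(z>.15)&(z<.34)]
    print(n,len(q))
    if len(q)>10:
        print(np.percentile(q,[2,98],axis=0)); vx=cv2.fitLine((q[:,[0,2]]*1000).astype(np.float32),cv2.DIST_HUBER,0,.01,.01).ravel(); print(np.degrees(np.arctan2(vx[1],vx[0])))
```

```text
[ 0.518  -0.0113  0.3463] [ 3.1177 -0.6651 -0.1818] [-0.5393  0.3722  0.5447  2.1758 -0.363   0.0017 -1.4868] 0.00716237807658587 [ 0.5152 -0.2037 -1.588 ]
[[ 0.7739 -0.1953  0.6024]
 [-0.1423 -0.9806 -0.135 ]
 [ 0.6171  0.0188 -0.7867]]
grip 101 [0.0152 0.1156 0.2138]
side 146
[[-0.0232  0.0017  0.2669]
 [ 0.0869  0.0159  0.3392]]
36.59074
grip 139 [0.0225 0.1108 0.2158]
top 408
[[-0.0137  0.0009  0.2829]
 [ 0.0913  0.0157  0.3388]]
35.75502
```

View pics/s3.png

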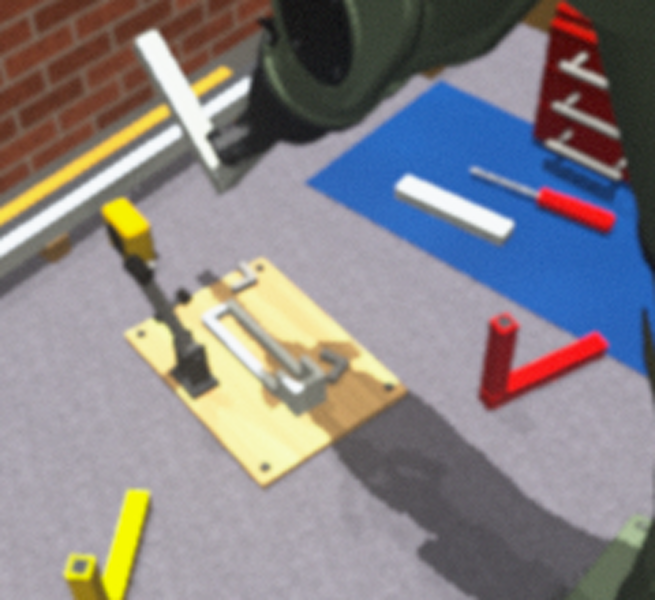

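The side view shows the corner held as a V (legs at (180,100), mitre at (225,185)) and the clamp open at (150,290). Wrist joint 6 reached its range, so the tilt stopped at 38°. I move outward at this height and finish the tilt.

>>> step_arm(travel=[[8,0,6],[8,0,6],[8,0,6],[8,0,6],[8,0,6],[8,0,6],[8,0,6],[8,0,6],[0,0,0],[0,0,0],[0,0,0],[0,0,0],[0,0,0],[0,0,0]], angular=[[0,0,0],[0,0,0],[0,0,0],[0,0,0],[0,0,0],[0,0,0],[0,0,0],[0,0,0],[0,0.03,0],[0,0.03,0],[0,0.03,0],[0,0.03,0],[0,0,0],[0,0,0]])

```text
t: 22.8
ee_pos: [0.6042, -0.0244, 0.3647]
orientation: [3.11, -0.76, -0.178]
ft_force: [-0.4, 0.6, -1.6]
gripper_width: 0.0207
finger_force: 69.9
```

Run:
```python
from h import *
s=monitor.observe(); print(s["ee_pos"],s["orientation"],s["qpos"],np.abs(s["qvel"]).max(),s["ft_force"],s["finger_force"])
x0=tojig(s["ee_pos"])[0]
for n in("side","top"):
    c=cap(n); G=tojig(cloud(c)); x,y,z=G[...,0],G[...,1],G[...,2]
    q=G[(abs(x-.025)<.04)&(y>.06)&(y<.2)&(z>.185)&(z<.225)]; print("grip",len(q),np.median(q,0) if len(q) else 0)
    q=G[(x>x0)&(x<x0+.2)&(abs(y)<.016)&(z>.15)&(z<.45)]
    if len(q)>10:
        print(n,len(q),np.percentile(q,[2,98],axis=0)); vx=cv2.fitLine((q[:,[0,2]]*1000).astype(np.float32),cv2.DIST_HUBER,0,.01,.01).ravel(); print(np.degrees(np.arctan2(vx[1],vx[0])))
```

```text
[ 0.6042 -0.0244  0.3647] [ 3.1104 -0.7603 -0.1781] [-0.4245  0.4583  0.4736  1.9879 -0.4544  0.0014 -1.3799] 0.004846366112609472 [-0.4178  0.5543 -1.6218] 69.87654447555542
grip 102 [0.016  0.1159 0.2135]
side 197 [[0.0625 0.004  0.299 ]
 [0.2101 0.0156 0.4034]]
42.34864
grip 0 0
top 622 [[0.0539 0.0004 0.3118]
 [0.2096 0.0157 0.4032]]
42.02928
```

>>> step_arm(travel=[[0,0,0],[0,0,0],[0,0,0],[0,0,0],[0,0,0]], angular=[[0,-0.02,0],[0,-0.02,0],[0,0,0],[0,0,0],[0,0,0]])

```text
t: 23.4
ee_pos: [0.604, -0.0246, 0.3647]
orientation: [3.112, -0.721, -0.18]
ft_force: [-0.3, 0.3, -1.1]
gripper_width: 0.0213
finger_force: 69.8
```

Run:
```python
from h import *
s=monitor.observe(); print(s["ee_pos"],s["orientation"],s["qpos"],np.abs(s["qvel"]).max(),s["finger_force"])
if abs(s["qvel"]).max()<.03: print(workorder.job_done())
```

```text
[ 0.604  -0.0246  0.3647] [ 3.1115 -0.721  -0.1802] [-0.4399  0.4638  0.5122  1.95   -0.4532  0.0841 -1.3794] 0.004900847976892712 69.84511613845825
the job is handed in; nothing more can be done
None
```

The job is handed in at about 23 s; no verdict came back. The clamp was pressed down on the seated corner and swung back, and stands open at about 1.83 rad. The corner is held still as a V, tilted about 41°, with its mitre point about 280 mm above the bench.

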